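Lock the nozzle box and reset its day counter

TASK

Lock the lid of the nozzle box by flipping all four orange side clips fully down against its sides. Then take the steel punch from the holder, press the recessed red button of the white counter on the lid with the punch's tip, and lower the punch back upright into the hole it came from, without dropping it. Leave everything else where it stands.

Things in the scene. Friction and masses are not known exactly. Their poses are not given: they have to be found in the camera images.
- box: Snap-lock storage box for nozzles, fixed to the shelf: clear walls 116 x 166 mm, blue lid 124 x 174 mm already seated on it, lid's underside 78 mm and flat top 95 mm above the origin. Origin: centre of the underside, on the shelf. Its x axis points away from the robot and its y axis to the robot's left, up to about 20 degrees of yaw; z up. Four orange clips hang on the lid's edges.
- clip_near (a joint): Angle (rad) of the orange clip on the box's -x (towards the robot), hinge pin at (-66, 0, 85) mm in the box's frame, pin along the box's y. The clip is a plate 40 mm wide, 40 mm long and 4 mm thick with a 3 mm lip along its free end, on the outside. 0 = shut: hanging straight down, flat along the box's side; 1.57 = sticking straight out, level; 2.4 = open stop, leaning out and up. Stiff hinge: it stays where it is left, and about 1 N at the free end turns it.
- clip_near_tip (a point): Middle of the free end of the clip_near plate, 40 mm from its hinge pin.
- clip_far (a joint): Angle (rad) of the orange clip on the box's +x, hinge pin at (66, 0, 85) mm, pin along the box's y. The clip is a plate 40 mm wide, 40 mm long and 4 mm thick with a 3 mm lip along its free end, on the outside. 0 = shut: hanging straight down, flat along the box's side; 1.57 = sticking straight out, level; 2.4 = open stop, leaning out and up. Stiff hinge: it stays where it is left, and about 1 N at the free end turns it.
- clip_far_tip (a point): Middle of the free end of the clip_far plate, 40 mm from its hinge pin.
- clip_left (a joint): Angle (rad) of the orange clip on the box's +y, hinge pin at (0, 91, 85) mm, pin along the box's x. The clip is a plate 40 mm wide, 40 mm long and 4 mm thick with a 3 mm lip along its free end, on the outside. 0 = shut: hanging straight down, flat along the box's side; 1.57 = sticking straight out, level; 2.4 = open stop, leaning out and up. Stiff hinge: it stays where it is left, and about 1 N at the free end turns it.
- clip_left_tip (a point): Middle of the free end of the clip_left plate, 40 mm from its hinge pin.
- clip_right (a joint): Angle (rad) of the orange clip on the box's -y, hinge pin at (0, -91, 85) mm, pin along the box's x. The clip is a plate 40 mm wide, 40 mm long and 4 mm thick with a 3 mm lip along its free end, on the outside. 0 = shut: hanging straight down, flat along the box's side; 1.57 = sticking straight out, level; 2.4 = open stop, leaning out and up. Stiff hinge: it stays where it is left, and about 1 N at the free end turns it.
- clip_right_tip (a point): Middle of the free end of the clip_right plate, 40 mm from its hinge pin.
- timer: White day-counter, 40 (x) x 60 (y) x 16 (z) mm, fixed on top of the lid with a dark green window and a small round well. Origin: centre of its underside, on the lid.
- button_well (a point): Mouth of the counter's round well, at the counter's top face, 14 mm from its origin along its +y. The well is 14 mm wide; in it sits the red reset button (11 mm wide), its top 6 mm below the mouth.
- reset_button (a joint): How far the red reset button is pressed down (m): 0 = out, 0.004 = fully down. Springs back by itself; 0.8 N starts it and 4 N holds it fully down. It counts as pressed beyond about 0.0025.
- holder: Grey plastic tool holder block, fixed to the shelf, 60 (x) x 130 (y) x 60 (z) mm, with two 16 mm wide, 54 mm deep round holes in its top at y = +35 and -35 mm. Origin: centre of the underside. Punch and rod each stand in one hole, which one varies.
- punch: All-steel cartridge punch standing upright in the holder, about 80 to 170 g. Origin: on its axis, at the underside of its collar, which rests on the holder's top. z up towards the handle. Collar 26 mm wide, 5 mm thick; above it a straight round handle 18 mm wide from 5 to 75 mm above the origin; below it a stem 8 mm wide, tapered over its last 8 mm to a flat 5 mm tip 45 mm below the origin.
- punch_tip (a point): The punch's flat tip, on its axis.
- rod: Nozzle-cleaning rod with green handle and ball end (26 mm wide, top 55 mm above its origin), standing in the holder's other hole. Origin at the underside of its collar. Bystander.
- scraper: Putty scraper with red handle and white blade, about 60 x 170 mm, lying beyond the box. Bystander.
- dish: White ceramic dish of tube caps, 84 mm across, 28 mm high. Bystander.
- tape: Yellow roll of tape, 96 mm across, 25 mm high. Bystander.
Not all that is in view belongs to the job. Of the things like the box, leave any that is pink or turquoise; of the rest the smaller one is meant.

How it is judged:
By the outcome, as a careful person would: the job done as asked, in the order asked, and still so for the second after the job is handed in, with the robot touching nothing.
It also fails if it takes over 69 s, if anything falls off the work surface, if the arm or the gripper's body presses on something with over 40 N, if the wrist force passes 120 N, or if a joint passes its speed limit or range.

ROBOT

A 7-joint arm with a two-finger parallel gripper is mounted at the origin on the work surface. World frame = base frame: x ahead of the robot, y to its left, z up, the work surface at z = 0. Lengths are in m, angles in rad, forces in N, time in s.
With the tool pointing down it reaches from about 0.35 to 0.9 m from the base axis. Payload 8.1 kg.
Tool frame: the origin (TCP) lies midway between the tips of the shut fingers; the grasp point (between the pads) lies 19 mm behind it; z points along the fingers, x is the direction in which the jaws open and shut, and the axes are right-handed (so a half turn about z gives the same grasp; the last joint's range is limited). The gripper opens to 92 mm and grips with 3 to 60 N. Pads are 19 mm wide; open, the fingers measure 130 mm over their backs; the gripper's body (75 mm by 190 mm) begins 47 mm behind the grasp point.
Start: joints at [-1.217, 0.434, 0.025, 1.573, -0.012, 1.134, -0.075], TCP at [0.276, 0.561, 0.227] pointing down, gripper open.
Joint ranges: [-2.62, 2.62], [-0.44, 2.09], [-1.27, 1.32], [0.08, 2.57], [-1.32, 4.46], [0.12, 2], [-2.74, 2.74]. Speed limits (rad/s): [2.22, 2.22, 3.01, 3.01, 3.14, 3.14, 3.14].

INTERFACE

Orientations are given as a rotation vector (axis times angle).
In Python, from cell import arm gives the robot as it stands. The module is installed in compiled form; this text tells all that it offers.
- The arm moves only by the tool play_rows, never from a script. Its argument "motion" is a list of rows, each a list of 7 numbers: the gripper's target within -1 to 1 (fully open at 1, half-way at 0, shut at -1), then the shift along the tool's x, y, z in mm, then the turn, a rotation vector about the tool's x, y, z in rad. In form: [[claw, tx, ty, tz, ax, ay, az], ...]. A call has 1 to 10 rows; each row is the pose to reach, as a shift and turn from the pose measured when the call began, along the tool's axes at that moment; what a row does not reach only later rows make up. A row lasts 1/10 s, in which the tool goes at most 50 mm and 8.59 degrees, less where a joint would pass 70% of its speed; a pose out of reach is approached as far as the arm can. A call with a gripper value outside its range is refused whole. The fingers move at their own pace and stop on an object; "force" is the grip in N (left out, the last holds). Time passes only in rows, so rows that repeat a pose let the fingers close. It gives the time, the measured TCP pose, the force and the opening at its end, in the units of the state.
- arm.observe(): the state, without advancing time (a new reading comes with each control period).
- arm.get_image(name): name is "scene" or "top" or "wrist"; returns a dict with "img" (400x640x3 uint8, blue, green, red), "depth" (400x640 float32, m along the optical axis (not along the pixel's ray), 0 where there is no reading), "K" (3x3 intrinsics, pixels), "rvec" (rotation vector, rad) and "tvec" (3), from world to camera coordinates, as OpenCV has them. Camera axes: x right, y down, z forward; pixel columns grow to the right and rows downward; lengths in m; the calibration is good to about 2 mm. A picture is of the moment at which its call begins.
- arm.sign_off(): hands the job in, once; it reports no verdict.
Trained networks look in a picture, given as the dict that the camera call returned (one of the last four; its "shot" number tells which), for a name from the list of things; names that differ only in an ending like _2 or _b are one class to them, and where a whole thing is asked for, a point or a joint stands for the part that bears it (a point fixed in the world has none). Each returns a list of dicts, best first, with "score" (0 to 1); they miss things now and then, are a little off and sometimes report something else, mostly with a low value. They report only what shows in the picture. A call takes as long as a camera call. They do not tell look-alikes from the thing itself.
- arm.look_for(picture, query): "box" ([left, top, width, height] as shares, 0 to 1, of the picture: columns of its width, rows of its height, round what is visible of it).
The state is a dict: "clock": time; "joints": joint angles; "dq": joint speeds; "joint_efforts": joint torques, N m; "position": TCP position; "ee_rot": TCP orientation; "force": force on the tool from outside, world axes, zero at the start; "ft_torque": the same for the moment, N m; "width": opening from 0.0 (shut) to 1.0 (fully open).
Only numpy, scipy, OpenCV 4.12 (cv2) and the standard library are available. Lean on these libraries where they do the work, as an engineer would, in place of code of your own. Each camera call takes 0.05 s, during which the arm holds its last target. There are 200 camera calls.

## Working session

There is one attempt and no reset: what is moved stays moved. The work goes in short steps, Python scripts to look and compute and a tool call to move; the robot and the scene stay as the last step left them, time stands still between calls to the robot, and variables do not carry over. Pictures are saved under pics/ and viewed, on a budget of 10 in all, crops included, one or two more only if the job needs it, and the job is handed in when it is done.

Besides the shell and the picture viewer there is one more tool, called as a command line: name --pt "numbers of a row" for each row, then --argument value for the rest. play_rows: Moves the arm, as the interface text tells. Its arguments: {"type":"object","properties":{"motion":{"type":"array"},"force":{"type":"number"}},"required":["motion"]}

```bash
mkdir -p pics; cat > h.py <<'E'
import numpy as np, cv2
from scipy.spatial.transform import Rotation as R
from cell import arm
def world(p):
    d=p["depth"];K=p["K"];v,u=np.indices(d.shape)
    c=np.stack([(u-K[0,2])/K[0,0]*d,(v-K[1,2])/K[1,1]*d,d],-1)
    Rm=R.from_rotvec(np.ravel(p["rvec"])).as_matrix()
    w=(c-np.ravel(p["tvec"]))@Rm
    w[d==0]=np.nan
    return w
def proj(p,P):
    return cv2.projectPoints(np.atleast_2d(np.array(P,float)),np.ravel(p["rvec"]),np.ravel(p["tvec"]),p["K"],None)[0][:,0]
def st():
    s=arm.observe();print("t",s["clock"],"pos",np.round(s["position"],4),"rot",np.round(s["ee_rot"],3),"F",np.round(s["force"],1),"w",round(float(s["width"]),3),"q",np.round(s["joints"],2));return s
def totool(dw,s=None):
    s=s or arm.observe()
    return R.from_rotvec(s["ee_rot"]).inv().apply(dw)*1000
E
python3 - <<'E'
from h import *
st()
for n in ["scene","top"]:
    p=arm.get_image(n); cv2.imwrite(f"pics/{n}0.png",p["img"]); W=world(p)
    np.savez(f"{n}0.npz",**{k:v for k,v in p.items() if k!="name"},W=W)
    for q in ["box","clip_near","clip_far","clip_left","clip_right","timer","holder","punch","rod","button_well"]:
        for r in arm.look_for(p,q)[:3]:
            b=np.array(r["box"])*[640,400,640,400]; u,v=(b[:2]+b[2:]/2).astype(int)
            print(n,q,round(r["score"],2),b.astype(int),np.round(W[min(v,399),min(u,639)],3))
E
```

```text
t 0.0 pos [0.2755 0.5604 0.2259] rot [ 2.666e+00  1.660e+00 -2.000e-03] F [ 0.3 -0.3  1. ] w 1.0 q [-1.22  0.44  0.02  1.57 -0.01  1.13 -0.08]
scene box 0.87 [222 118  82  64] [ 0.339 -0.217  0.124]
scene box 0.85 [326 150  61  50] [0.41  0.078 0.089]
scene box 0.73 [268 186  90  61] [ 0.586 -0.056  0.094]
scene clip_near 0.53 [305 186  14  14] [ 0.489 -0.057  0.09 ]
scene clip_near 0.38 [265 201  17  21] [ 0.57  -0.166  0.094]
scene clip_near 0.34 [420 264  30  29] [0.724 0.279 0.003]
scene clip_far 0.7 [257 151  17  19] [ 0.353 -0.209  0.094]
scene clip_far 0.6 [446 153  15  15] [0.321 0.404 0.08 ]
scene clip_far 0.57 [350 175  14  16] [0.419 0.083 0.067]
scene clip_left 0.59 [300 124   4  15] [ 0.24  -0.098  0.126]
scene clip_left 0.55 [343 208  16  16] [0.579 0.051 0.092]
scene clip_right 0.63 [401 134  11  24] [0.267 0.254 0.096]
scene clip_right 0.54 [264 202  17  17] [ 0.568 -0.168  0.096]
scene timer 0.75 [301 202  22  11] [ 0.568 -0.059  0.11 ]
scene timer 0.41 [396 194  50  32] [0.518 0.266 0.054]
scene holder 0.9 [396 191  52  32] [0.513 0.272 0.058]
scene holder 0.66 [176
[... 764 characters left out ...]
65  -0.061  0.097]
top clip_far 0.39 [369 256  14   3] [ 0.353 -0.217  0.074]
top clip_left 0.52 [280 185  13  11] [0.559 0.05  0.095]
top clip_left 0.52 [338 294   6  18] [ 0.227 -0.105  0.123]
top clip_left 0.52 [126 313   5   0] [0.211 0.495 0.133]
top clip_right 0.68 [211 281  14  22] [0.262 0.253 0.1  ]
top clip_right 0.59 [425 278   8  14] [ 0.274 -0.359  0.129]
top timer 0.73 [313 178  17  19] [ 0.567 -0.056  0.111]
top holder 0.77 [191 204  48  35] [0.474 0.274 0.063]
top holder 0.28 [197 219  10   9] [0.461 0.301 0.11 ]
top punch 0.51 [214 209  12  12] [0.482 0.242 0.133]
top rod 0.48 [196 220   8   8] [0.462 0.306 0.11 ]
top button_well 0.77 [310 182  21  13] [ 0.562 -0.053  0.108]
```

```bash
python3 -c "
import cv2,numpy as np
a=cv2.imread('pics/scene0.png');b=cv2.imread('pics/top0.png');cv2.imwrite('pics/both0.png',cv2.resize(np.vstack([a,b]),(480,600)))"
```

```text
(no output)
```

View pics/top0.png

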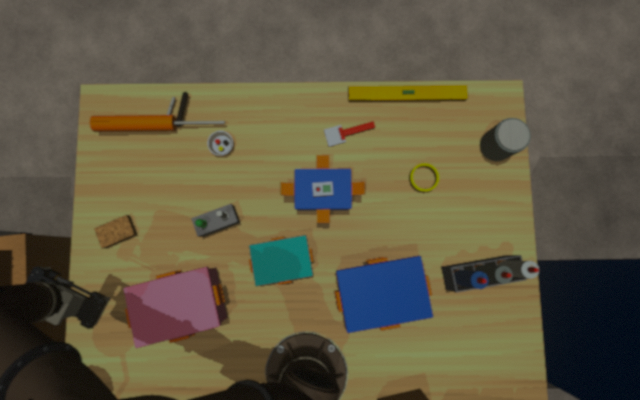

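View pics/scene0.png

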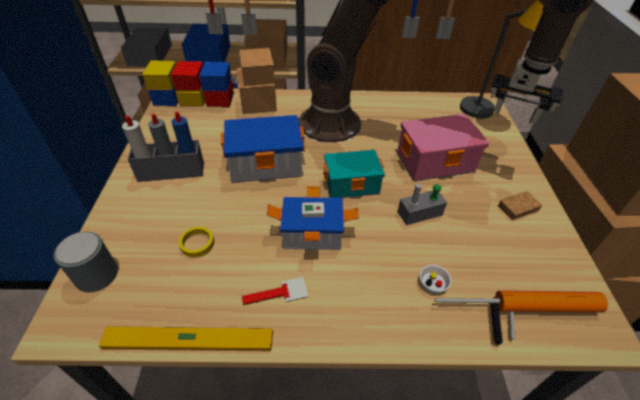

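```bash
python3 - <<'E'
from h import *
out=[]
for n,b in [("top",(270,145,380,235)),("scene",(260,175,365,255))]:
    z=np.load(n+"0.npz");W=z["W"];im=z["img"];x,y,z_=np.moveaxis(W,-1,0)
    hsv=cv2.cvtColor(im,cv2.COLOR_BGR2HSV);H,S,V=cv2.split(hsv)
    reg=(abs(x-.567)<.14)&(abs(y+.058)<.17)
    lid=reg&(abs(z_-.095)<.012)&(H>100)&(H<125)&(S>120)
    r=cv2.minAreaRect((W[lid][:,:2]*1000).astype(np.float32));print(n,"lid",r,"z",np.median(z_[lid]))
    org=reg&(H<16)&(S>150)&(z_>.03)
    nl,lab=cv2.connectedComponents(org.astype(np.uint8))
    for i in range(1,nl):
        P=W[lab==i]
        if len(P)>15: print(" org",len(P),np.round(P.mean(0),3),np.round(P.min(0),3),np.round(P.max(0),3))
    tm=reg&(z_>.103); P=W[tm]; print(" timer",len(P),cv2.minAreaRect((P[:,:2]*1000).astype(np.float32)),np.median(P[:,2]))
    red=tm&((H<8)|(H>170))&(S>100); print(" red",red.sum(),np.nanmean(W[red],0))
    hr=(abs(x-.49)<.12)&(abs(y-.275)<.12)
    ht=hr&(abs(z_-.06)<.006); print(" holder",cv2.minAreaRect((W[ht][:,:2]*1000).astype(np.float32)),np.median(z_[ht]))
    pt=hr&(z_>.122); P=W[pt];print(" punchtop",len(P),P.mean(0),P.min(0),P.max(0))
    pt=hr&(z_>.1)&(H>35)&(H<85)&(S>80); P=W[pt];print(" rodtop",len(P),P.mean(0) if len(P) else 0)
    u0,v0,u1,v1=b; out.append(cv2.resize(im[v0:v1,u0:u1],(390,300),interpolation=cv2.INTER_CUBIC))
    u0,v0=(185,195) if n=="top" else (390,170); out.append(cv2.resize(im[v0:v0+50,u0:u0+65],(390,300),interpolation=cv2.INTER_CUBIC))
cv2.imwrite("pics/crop1.png",np.vstack([np.hstack(out[:2]),np.hstack(out[2:])]))
E
```

```text
top lid ((564.70947265625, -57.80987548828125), (167.88739013671875, 118.88478088378906), 89.26087188720703) z 0.09399507927646754
 timer 296 ((604.4930419921875, -58.23809051513672), (126.19744873046875, 252.28314208984375), 1.3329991102218628) 0.10982497200515601
 red 3 [ 0.5612839  -0.04312358  0.10509147]
 holder ((478.59814453125, 277.8168029785156), (60.94456481933594, 130.79541015625), 20.085433959960938) 0.05970067609617357
 punchtop 32 [0.48982461 0.24379418 0.13383777] [0.48214919 0.23633944 0.12532798] [0.49690942 0.25131823 0.1387195 ]
 rodtop 56 [0.46598377 0.30849163 0.10977385]
scene lid ((570.3515625, -57.92254638671875), (169.5610809326172, 125.96321105957031), 89.71746826171875) z 0.09261993737363904
 org 19 [ 0.467 -0.063  0.095] [ 0.463 -0.076  0.09 ] [ 0.473 -0.051  0.099]
 org 25 [ 0.489 -0.051  0.088] [ 0.466 -0.075  0.083] [ 0.498 -0.037  0.097]
 org 156 [ 0.569 -0.166  0.094] [ 0.547 -0.184  0.084] [ 0.589 -0.148  0.106]
 org 146 [0.57  0.051 0.091] [0.549 0.031 0.083] [0.59  0.072 0.101]
 org 134 [ 0.652 -0.06   0.092] [ 0.623 -0.08   0.046] [ 0.673 -0.039  0.105]
 timer 261 ((609.9656982421875, -103.26000213623047), (126.67208862304688, 157.84422302246094), 2.258704662322998) 0.10862216313592934
 red 2 [ 0.55913713 -0.04073415  0.1035223 ]
 holder ((441.03009033203125, 256.740478515625), (172.07620239257812, 136.40234375), 28.29631233215332) 0.057799945390758944
 punchtop 37 [0.49578199 0.2461452  0.13043435] [0.48482049 0.23756722 0.12215157] [0.50369313 0.25524403 0.13585285]
 rodtop 45 [0.47426974 0.30935511 0.10808946]
```

View pics/crop1.png

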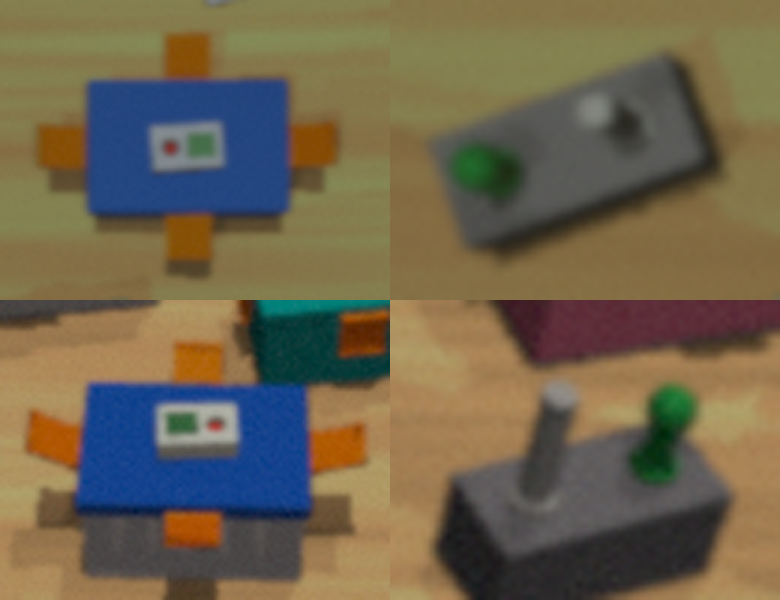

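```bash
cat >> h.py <<'E'
def go(x,y,z,phi,s=None):
    "row for target TCP, tool down, tool-x at world angle phi deg"
    s=s or arm.observe(); R0=R.from_rotvec(s["ee_rot"])
    p=np.radians(phi); Rt=R.from_matrix(np.array([[np.cos(p),np.sin(p),0],[np.sin(p),-np.cos(p),0],[0,0,-1]]).T)
    d=R0.inv().apply(np.array([x,y,z])-s["position"])*1000
    print("target",x,y,z,phi,"->",np.round(d,1),np.round((R0.inv()*Rt).as_rotvec(),3))
E
python3 - <<'E'
from h import *
go(.54,-.058,.26,0)
E
```

```text
target 0.54 -0.058 0.26 0 -> [-438.8  510.2  -33.3] [-0.    -0.     1.114]
```

play_rows --pt "-1 -439 510 -33 0 0 1.114" --pt "-1 -439 510 -33 0 0 1.114" --pt "-1 -439 510 -33 0 0 1.114" --pt "-1 -439 510 -33 0 0 1.114" --pt "-1 -439 510 -33 0 0 1.114" --pt "-1 -439 510 -33 0 0 1.114" --pt "-1 -439 510 -33 0 0 1.114" --pt "-1 -439 510 -33 0 0 1.114" --pt "-1 -439 510 -33 0 0 1.114" --pt "-1 -439 510 -33 0 0 1.114"

```text
clock: 2.1
position: [0.4721, 0.0997, 0.2517]
ee_rot: [-3.141, -0.0, -0.001]
force: [1.3, 1.2, -0.7]
width: 0.177
```

play_rows --pt "-1 0 0 0 0 0 0"

```text
clock: 2.2
position: [0.4744, 0.0929, 0.2526]
ee_rot: [3.141, -0.015, 0.005]
force: [-0.8, -0.0, 0.7]
width: 0.093
```

```bash
python3 - <<'E'
from h import *
st(); go(.54,-.058,.26,0)
E
```

```text
t 2.2 pos [0.4744 0.0929 0.2526] rot [ 3.141 -0.015  0.005] F [-0.8 -0.   0.7] w 0.093 q [-0.7   0.18  0.47  1.9  -0.09  1.08 -0.21]
target 0.54 -0.058 0.26 0 -> [ 67.  150.2  -7. ] [ 0.001 -0.003 -0.009]
```

play_rows --pt "-1 67 150 -7 0 0 -0.01" --pt "-1 67 150 -7 0 0 -0.01" --pt "-1 67 150 -7 0 0 -0.01" --pt "-1 67 150 -7 0 0 -0.01" --pt "-1 67 150 -7 0 0 -0.01"

```text
clock: 2.7
position: [0.5407, -0.0615, 0.2603]
ee_rot: [3.139, -0.008, 0.007]
force: [0.5, 0.0, 0.5]
width: 0.005
```

```bash
python3 - <<'E'
from h import *
st()
p=arm.get_image("wrist"); W=world(p); np.savez("w1.npz",img=p["img"],W=W); cv2.imwrite("pics/w1.png",p["img"])
im=p["img"];x,y,z=np.moveaxis(W,-1,0);H,S,V=cv2.split(cv2.cvtColor(im,cv2.COLOR_BGR2HSV))
lid=(abs(z-.095)<.008)&(H>100)&(H<125)&(S>100)
print("lid",cv2.minAreaRect((W[lid][:,:2]*1000).astype(np.float32)),np.median(z[lid]))
red=(z>.09)&((H<8)|(H>170))&(S>110); print("red",red.sum(),np.nanmean(W[red],0))
tm=(z>.107)&(z<.116); print("timer",tm.sum(),cv2.minAreaRect((W[tm][:,:2]*1000).astype(np.float32)),np.nanmedian(z[tm]))
org=(H<18)&(S>150)&(z>.03)
nl,lab=cv2.connectedComponents(org.astype(np.uint8))
for i in range(1,nl):
    P=W[lab==i]
    if len(P)>60: print(" org",len(P),np.round(np.percentile(P,[2,50,98],axis=0),3).tolist())
print(proj(p,[[.567,-.058,.095],[.565,-.043,.111]]))
E
```

```text
t 2.7 pos [ 0.5407 -0.0615  0.2603] rot [ 3.139 -0.008  0.007] F [0.5 0.  0.5] w 0.005 q [-0.42  0.29  0.56  1.76 -0.17  1.14  0.19]
lid ((445.20904541015625, -40.512351989746094), (140.9451446533203, 367.68670654296875), 89.0053939819336) 0.09454207391556217
red 135 [ 0.5611132  -0.04390908  0.16183267]
timer 2298 ((430.46844482421875, -120.61123657226562), (335.0728759765625, 129.88929748535156), 12.51491641998291) 0.11076201347798673
 org 740 [[0.413, 0.061, 0.047], [0.419, 0.08, 0.07], [0.424, 0.1, 0.089]]
 org 127 [[0.549, 0.064, 0.095], [0.568, 0.065, 0.099], [0.587, 0.066, 0.101]]
 org 77 [[0.548, 0.029, 0.086], [0.567, 0.03, 0.088], [0.586, 0.03, 0.089]]
 org 405 [[0.348, -0.026, 0.048], [0.373, -0.019, 0.087], [0.387, -0.014, 0.09]]
 org 1465 [[0.464, -0.077, 0.087], [0.483, -0.057, 0.091], [0.503, -0.038, 0.098]]
 org 79 [[0.559, -0.048, 0.102], [0.563, -0.043, 0.104], [0.567, -0.038, 0.106]]
 org 445 [[0.631, -0.079, 0.087], [0.651, -0.072, 0.095], [0.666, -0.04, 0.104]]
 org 946 [[0.208, -0.101, 0.068], [0.245, -0.095, 0.096], [0.454, -0.024, 0.328]]
 org 903 [[0.341, -0.228, 0.067], [0.348, -0.199, 0.091], [0.356, -0.185, 0.128]]
[[336.98489676 184.27898827]
 [336.4466746  172.82955831]]
```

View pics/w1.png

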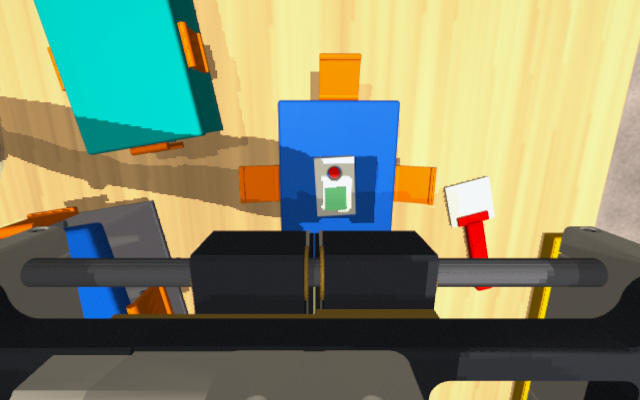

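play_rows --pt "-1 26 -121 90 0 0 0" --pt "-1 26 -121 90 0 0 0" --pt "-1 26 -121 90 0 0 0" --pt "-1 26 -121 90 0 0 0" --pt "-1 26 -121 130 0 0 0" --pt "-1 26 -121 150 0 0 0" --pt "-1 26 -121 170 0 0 0" --pt "-1 26 -121 190 0 0 0" --pt "-1 26 -121 210 0 0 0" --pt "-1 26 -121 215 0 0 0"

```text
clock: 3.75
position: [0.5656, 0.0627, 0.0435]
ee_rot: [3.14, -0.002, 0.001]
force: [-0.8, -0.6, -0.2]
width: 0.008
```

play_rows --pt "-1 0 4 2 0 0 0" --pt "-1 0 8 2 0 0 0" --pt "-1 0 12 2 0 0 0" --pt "-1 0 14 2 0 0 0" --pt "-1 0 15 2 0 0 0"

```text
clock: 4.25
position: [0.5659, 0.0475, 0.0421]
ee_rot: [3.141, -0.003, 0.002]
force: [-0.3, 2.8, 1.2]
width: 0.004
```

play_rows --pt "-1 0 2 0 0 0 0" --pt "-1 0 4 0 0 0 0" --pt "-1 0 5 0 0 0 0"

```text
clock: 4.55
position: [0.5658, 0.0469, 0.0421]
ee_rot: [-3.138, -0.002, -0.002]
force: [-0.5, 15.5, -1.3]
width: 0.002
```

play_rows --pt "-1 0 -12 -8 0 0 0" --pt "-1 0 -12 -55 0 0 0" --pt "-1 0 -12 -100 0 0 0" --pt "-1 0 20 -115 0 0 0" --pt "-1 0 223 -115 0 0 0" --pt "-1 0 223 -115 0 0 0" --pt "-1 0 223 -115 0 0 0" --pt "-1 0 223 -115 0 0 0" --pt "-1 0 223 -115 0 0 0" --pt "-1 0 223 -110 0 0 0"

```text
clock: 5.55
position: [0.5661, -0.1789, 0.1522]
ee_rot: [-3.139, 0.004, -0.005]
force: [-0.1, 1.3, 0.2]
width: 0.003
```

play_rows --pt "-1 1 0 30 0 0 0" --pt "-1 1 0 50 0 0 0" --pt "-1 1 0 70 0 0 0" --pt "-1 1 0 90 0 0 0" --pt "-1 1 0 110 0 0 0" --pt "-1 1 0 110 0 0 0"

```text
clock: 6.15
position: [0.5669, -0.1751, 0.0403]
ee_rot: [-3.137, -0.002, -0.0]
force: [-0.7, 0.9, -0.6]
width: 0.005
```

Inward now is +y (negative ty): expected contact near y = -0.163.

play_rows --pt "-1 0 -4 -2 0 0 0" --pt "-1 0 -8 -2 0 0 0" --pt "-1 0 -11 -2 0 0 0" --pt "-1 0 -13 -2 0 0 0" --pt "-1 0 -15 -2 0 0 0" --pt "-1 0 -16 -2 0 0 0"

```text
clock: 6.75
position: [0.567, -0.1653, 0.0431]
ee_rot: [3.138, -0.005, 0.004]
force: [2.4, -20.6, -11.0]
width: 0.008
```

play_rows --pt "-1 0 12 -6 0 0 0" --pt "-1 0 12 -50 0 0 0" --pt "-1 0 12 -100 0 0 0" --pt "-1 -30 -10 -125 0 0 0.15" --pt "-1 -60 -60 -125 0 0 0.3" --pt "-1 -92 -106 -125 0 0 0.45" --pt "-1 -92 -106 -125 0 0 0.6" --pt "-1 -92 -106 -125 0 0 0.75" --pt "-1 -92 -106 -125 0 0 0.9" --pt "-1 -92 -106 -125 0 0 1.05"

```text
clock: 7.75
position: [0.4751, -0.0578, 0.1683]
ee_rot: [2.719, -1.573, 0.007]
force: [0.1, -0.5, -0.6]
width: 0.005
```

```bash
python3 - <<'E'
from h import *
st(); go(.475,-.059,.15,-90)
E
```

```text
t 7.75 pos [ 0.4751 -0.0578  0.1683] rot [ 2.719 -1.573  0.007] F [ 0.1 -0.5 -0.6] w 0.005 q [-0.63  0.32  0.82  2.04 -0.29  0.89 -0.7 ]
target 0.475 -0.059 0.15 -90 -> [ 0.9  0.8 18.3] [-0.003 -0.003  0.522]
```

play_rows --pt "-1 1 1 18 0 0 0.15" --pt "-1 1 1 18 0 0 0.3" --pt "-1 1 1 18 0 0 0.45" --pt "-1 1 1 18 0 0 0.522" --pt "-1 1 1 40 0 0 0.522" --pt "-1 1 1 60 0 0 0.522" --pt "-1 1 1 80 0 0 0.522" --pt "-1 1 1 100 0 0 0.522" --pt "-1 1 1 120 0 0 0.522" --pt "-1 1 1 126 0 0 0.522"

```text
clock: 8.75
position: [0.478, -0.0592, 0.0428]
ee_rot: [-2.219, 2.218, -0.012]
force: [-0.0, -0.1, -0.5]
width: 0.006
```

Inward is +x = −ty; expected contact near x ≈ 0.4865.

play_rows --pt "-1 0 -4 0 0 0 0" --pt "-1 0 -7 0 0 0 0" --pt "-1 0 -9 0 0 0 0" --pt "-1 0 -11 0 0 0 0" --pt "-1 0 -13 0 0 0 0"

```text
clock: 9.25
position: [0.4857, -0.0586, 0.0426]
ee_rot: [-2.221, 2.221, 0.001]
force: [-22.2, 1.0, 18.9]
width: 0.004
```

play_rows --pt "-1 0 10 0 0 0 0" --pt "-1 0 10 -50 0 0 0" --pt "-1 0 10 -100 0 0 0" --pt "-1 0 -30 -120 0 0 0" --pt "-1 0 -80 -120 0 0 0" --pt "-1 0 -130 -120 0 0 0" --pt "-1 0 -174 -120 0 0 0" --pt "-1 0 -174 -115 0 0 0" --pt "-1 0 -174 -110 0 0 0"

```text
clock: 10.15
position: [0.6602, -0.059, 0.1523]
ee_rot: [2.221, -2.221, -0.0]
force: [-1.1, -0.5, -0.5]
width: 0.01
```

play_rows --pt "-1 0 0 30 0 0 0" --pt "-1 0 0 50 0 0 0" --pt "-1 0 0 70 0 0 0" --pt "-1 0 0 90 0 0 0" --pt "-1 0 0 110 0 0 0" --pt "-1 0 0 111 0 0 0"

```text
clock: 10.75
position: [0.6574, -0.0589, 0.0401]
ee_rot: [2.219, -2.22, -0.004]
force: [-0.0, 0.1, -0.5]
width: 0.007
```

play_rows --pt "-1 0 3 -2 0 0 0" --pt "-1 0 6 -2 0 0 0" --pt "-1 0 9 -2 0 0 0" --pt "-1 0 12 -2 0 0 0" --pt "-1 0 14 -2 0 0 0" --pt "-1 0 15 -2 0 0 0"

```text
clock: 11.35
position: [0.6477, -0.0587, 0.0435]
ee_rot: [-2.22, 2.218, -0.009]
force: [19.7, -1.2, -13.4]
width: 0.002
```

play_rows --pt "-1 0 -12 0 0 0 0" --pt "-1 0 -12 -50 0 0 0" --pt "-1 0 -12 -100 0 0 0" --pt "-1 -10 0 -145 0 0 -0.15" --pt "-1 -40 20 -175 0 0 -0.3" --pt "-1 -80 40 -197 0 0 -0.45" --pt "0.2 -125 60 -197 0 0 -0.6" --pt "0.2 -165 80 -197 0 0 -0.75" --pt "0.2 -210 110 -197 0 0 -0.9" --pt "0.2 -248 137 -197 0 0 -1.05"

```text
clock: 12.35
position: [0.5083, 0.1902, 0.2396]
ee_rot: [-3.038, 0.799, -0.012]
force: [0.6, 1.5, -0.2]
width: 0.304
```

```bash
python3 - <<'E'
from h import *
st(); go(.511,.189,.24,20)
E
```

```text
t 12.35 pos [0.5083 0.1902 0.2396] rot [-3.038  0.799 -0.012] F [ 0.6  1.5 -0.2] w 0.304 q [-0.96  0.32  0.66  1.8  -0.21  1.09 -0.74]
target 0.511 0.189 0.24 20 -> [ 3.  -0.3 -0.4] [ 0.001 -0.008 -0.863]
```

play_rows --pt "0.2 3 0 0 0 0 -0.15" --pt "0.2 3 0 0 0 0 -0.3" --pt "0.2 3 0 0 0 0 -0.45" --pt "0.2 3 0 0 0 0 -0.6" --pt "0.2 3 0 0 0 0 -0.75" --pt "0.2 3 0 0 0 0 -0.863" --pt "0.2 3 0 0 0 0 -0.863"

```text
clock: 13.05
position: [0.5107, 0.1883, 0.24]
ee_rot: [3.091, 0.547, 0.011]
force: [0.0, -0.5, -0.4]
width: 0.599
```

```bash
python3 - <<'E'
from h import *
st()
p=arm.get_image("wrist"); W=world(p); im=p["img"]
x,y,z=np.moveaxis(W,-1,0);hr=(abs(x-.48)<.09)&(abs(y-.275)<.1)
ht=hr&(abs(z-.06)<.004); print("holder",cv2.minAreaRect((W[ht][:,:2]*1000).astype(np.float32)),np.median(z[ht]))
pt=hr&(z>.13)&(z<.14); P=W[pt]; print("punchtop",len(P),(cv2.minEnclosingCircle((P[:,:2]*1000).astype(np.float32))),P.mean(0))
col=hr&(abs(z-.065)<.0025)&(np.hypot(x-.4906,y-.2449)<.016);print("collar",col.sum(),np.nanmean(W[col],0))
for uv in [proj(p,[[.4906,.2449,.135]])[0]]: print(uv); cv2.drawMarker(im,tuple(int(a) for a in uv),(255,0,255),0,10)
t=arm.get_image("top");sc=arm.get_image("scene")
a=cv2.resize(im,(480,300)); b=cv2.resize(sc["img"][175:255,260:365],(320,300)); c=cv2.resize(t["img"][145:235,270:380],(320,300))
o=np.zeros((600,800,3),np.uint8);o[:300,:480]=a;o[:300,480:]=b;o[300:,480:]=c;cv2.imwrite("pics/w2.png",o)
E
```

```text
t 13.05 pos [0.5107 0.1883 0.24  ] rot [3.091 0.547 0.011] F [ 0.  -0.5 -0.4] w 0.599 q [-0.81  0.3   0.47  1.79 -0.15  1.09  0.05]
holder ((479.18145751953125, 278.30010986328125), (60.18482208251953, 129.64816284179688), 20.085641860961914) 0.05953652375888421
punchtop 352 ((491.2236633300781, 245.5297088623047), 8.906572341918945) [0.4911092  0.24569915 0.13452542]
collar 114 [0.48780718 0.25100698 0.0645137 ]
[312.78155618 131.82451554]
```

View pics/w2.png

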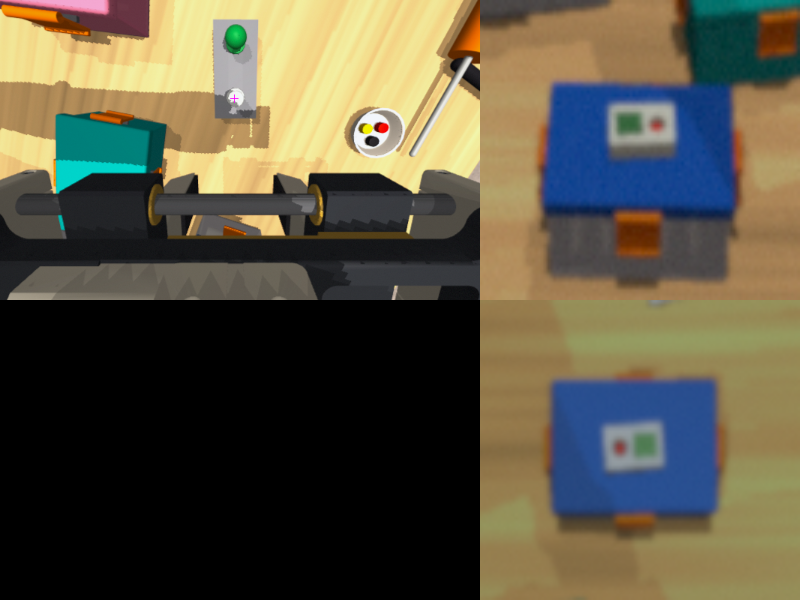

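```bash
python3 - <<'E'
from h import *
go(.4911,.2455,.17,20);go(.4911,.2455,.087,20)
E
```

```text
target 0.4911 0.2455 0.17 20 -> [  0.3 -60.6  69.6] [ 0.004 -0.007 -0.004]
target 0.4911 0.2455 0.087 20 -> [ -0.3 -60.9 152.6] [ 0.004 -0.007 -0.004]
```

play_rows --pt "0.2 0 -60.7 40 0.004 -0.007 -0.004" --pt "0.2 0 -60.7 70 0.004 -0.007 -0.004" --pt "0.2 0 -60.7 70 0.004 -0.007 -0.004" --pt "0.2 0 -60.7 90 0.004 -0.007 -0.004" --pt "0.2 0 -60.7 110 0.004 -0.007 -0.004" --pt "0.2 0 -60.7 130 0.004 -0.007 -0.004" --pt "0.2 0 -60.7 150 0.004 -0.007 -0.004" --pt "0.2 0 -60.7 152.5 0.004 -0.007 -0.004" --pt "0.2 0 -60.7 152.5 0.004 -0.007 -0.004"

```text
clock: 14.1
position: [0.4918, 0.245, 0.0876]
ee_rot: [3.094, 0.543, -0.001]
force: [-0.2, 0.1, 0.4]
width: 0.6
```

```bash
python3 - <<'E'
from h import *
st();go(.4911,.2455,.087,20)
E
```

```text
t 14.1 pos [0.4918 0.245  0.0876] rot [ 3.094e+00  5.430e-01 -1.000e-03] F [-0.2  0.1  0.4] w 0.6 q [-0.84  0.49  0.38  1.94 -0.26  0.76  0.04]
target 0.4911 0.2455 0.087 20 -> [-0.4 -0.7  0.6] [ 0.     0.001 -0.002]
```

play_rows --pt "-1 -0.4 -0.5 0 0 0 0" --pt "-1 -0.4 -0.5 0 0 0 0" --pt "-1 -0.4 -0.5 0 0 0 0" --pt "-1 -0.4 -0.5 0 0 0 0" --pt "-1 -0.4 -0.5 0 0 0 0" --pt "-1 -0.4 -0.5 0 0 0 0" --pt "-1 -0.4 -0.5 0 0 0 0" --pt "-1 -0.4 -0.5 0 0 0 0" --force 30

```text
clock: 14.9
position: [0.4913, 0.2453, 0.0877]
ee_rot: [3.094, 0.543, -0.001]
force: [-0.3, -0.0, 3.1]
width: 0.19
```

```bash
python3 - <<'E'
from h import *
st()
E
```

```text
t 14.9 pos [0.4913 0.2453 0.0877] rot [ 3.094e+00  5.430e-01 -1.000e-03] F [-0.3 -0.   3.1] w 0.19 q [-0.84  0.49  0.38  1.94 -0.26  0.76  0.04]
```

play_rows --pt "-1 0 0 -10 0 0 0" --pt "-1 0 0 -25 0 0 0" --pt "-1 0 0 -45 0 0 0" --pt "-1 0 0 -70 0 0 0" --pt "-1 0 0 -100 0 0 0" --pt "-1 0 0 -135 0 0 0" --pt "-1 0 0 -150 0 0 0" --pt "-1 0 0 -150 0 0 0"

```text
clock: 15.7
position: [0.4926, 0.2458, 0.2405]
ee_rot: [-3.093, -0.542, -0.006]
force: [0.4, -0.5, -2.0]
width: 0.19
```

```bash
python3 - <<'E'
from h import *
st();go(.561,-.0435,.215,20);go(.561,-.0435,.215,0)
E
```

```text
t 15.7 pos [0.4926 0.2458 0.2405] rot [-3.093 -0.542 -0.006] F [ 0.4 -0.5 -2. ] w 0.19 q [-0.9   0.31  0.45  1.77 -0.15  1.09 -0.06]
target 0.561 -0.0435 0.215 20 -> [-34.2 295.3  25. ] [-0.001 -0.004 -0.002]
target 0.561 -0.0435 0.215 0 -> [-34.2 295.3  25. ] [-0.002 -0.004  0.347]
```

play_rows --pt "-1 -3 30 0 0 0 0" --pt "-1 -7 60 0 0 0 0" --pt "-1 -10 95 0 0 0 0" --pt "-1 -14 130 0 0 0 0" --pt "-1 -18 165 5 0 0 0" --pt "-1 -22 200 10 0 0 0" --pt "-1 -26 235 15 0 0 0" --pt "-1 -30 265 20 0 0 0" --pt "-1 -34 285 25 0 0 0" --pt "-1 -34 295.3 25 0 -0.004 0"

```text
clock: 16.7
position: [0.5599, -0.046, 0.2137]
ee_rot: [-3.095, -0.537, 0.005]
force: [0.5, -0.1, -2.0]
width: 0.189
```

play_rows --pt "-1 0 0 0 0 0 0" --pt "-1 0 0 0 0 0 0"

```text
clock: 16.9
position: [0.5596, -0.0452, 0.2132]
ee_rot: [-3.094, -0.538, 0.007]
force: [-0.3, 1.6, -0.6]
width: 0.192
```

```bash
python3 - <<'E'
from h import *
s=st();go(.561,-.0435,.195,20)
ims=[]
for n in ["wrist","scene","top"]:
    p=arm.get_image(n);im=p["img"];W=world(p)
    tip=s["position"]-[0,0,.0727]
    a=proj(p,[tip,[.561,-.0435,.111]]);print(n,a.round(1).tolist(), "F",np.round(p["K"][0,0]))
    x,y,z=np.moveaxis(W,-1,0);H,S,V=cv2.split(cv2.cvtColor(im,cv2.COLOR_BGR2HSV))
    m=(abs(x-.561)<.02)&(abs(y+.0435)<.02)&((H<8)|(H>172))&(S>110)&(z<.116);print(m.sum(),np.round(W[m].mean(0),4) if m.any() else 0)
    h=18 if n!="wrist" else 60
    u,v=a[1].astype(int);h2=h
    c=im[max(0,v-h2):v+h2,max(0,u-int(h*4/3)):u+int(h*4/3)]
    ims.append(cv2.resize(c,(400,300),interpolation=cv2.INTER_CUBIC))
W=cv2.resize(ims[0],(800,600)) if 0 else None
cv2.imwrite("pics/t.png",np.vstack([np.hstack(ims[:2]),np.hstack([ims[2],0*ims[2]])]))
E
```

```text
t 16.9 pos [ 0.5596 -0.0452  0.2132] rot [-3.094 -0.538  0.007] F [-0.3  1.6 -0.6] w 0.192 q [-0.42  0.37  0.55  1.78 -0.22  1.06  0.55]
target 0.561 -0.0435 0.195 20 -> [ 2.  -1.1 18.2] [-0.002  0.004 -0.005]
wrist [[313.2, 212.4], [315.6, 201.7]] F 306.0
125 [ 0.5627 -0.0437  0.1041]
scene [[317.1, 198.5], [317.6, 206.2]] F 396.0
6 [ 0.5606 -0.0449  0.1009]
top [[318.4, 187.9], [317.8, 189.1]] F 402.0
0 0
```

View pics/t.png

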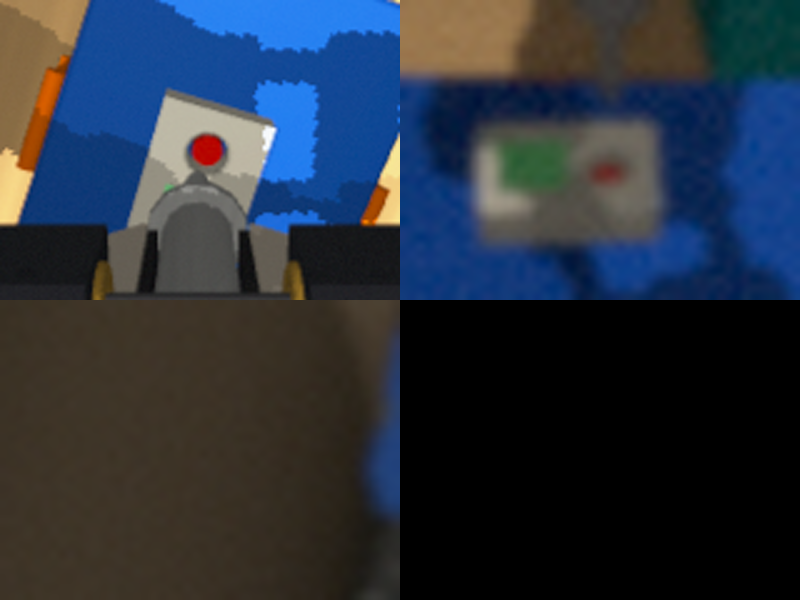

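```bash
python3 - <<'E'
from h import *
st();go(.562,-.0437,.195,20);go(.562,-.0437,.179,20)
E
```

```text
t 17.05 pos [ 0.5599 -0.0444  0.2137] rot [-3.094 -0.54   0.005] F [ 0.1 -0.2 -0.6] w 0.196 q [-0.42  0.37  0.54  1.78 -0.22  1.06  0.55]
target 0.562 -0.0437 0.195 20 -> [ 2.3  0.1 18.6] [-0.002  0.003 -0.003]
target 0.562 -0.0437 0.179 20 -> [ 2.3  0.1 34.6] [-0.002  0.003 -0.003]
```

play_rows --pt "-1 2.3 0.1 5 0 0.003 0" --pt "-1 2.3 0.1 15 0 0.003 0" --pt "-1 2.3 0.1 20 0 0.003 0" --pt "-1 2.3 0.1 26 0 0.003 0" --pt "-1 2.3 0.1 31 0 0.003 0" --pt "-1 2.3 0.1 33 0 0.003 0" --pt "-1 2.3 0.1 33 0 0.003 0"

```text
clock: 17.75
position: [0.5618, -0.0438, 0.1803]
ee_rot: [-3.093, -0.54, 0.001]
force: [-0.1, 0.0, -0.6]
width: 0.188
```

```bash
python3 - <<'E'
from h import *
st();go(.562,-.0437,.179,20)
E
```

```text
t 17.75 pos [ 0.5618 -0.0438  0.1803] rot [-3.093e+00 -5.400e-01  1.000e-03] F [-0.1  0.  -0.6] w 0.188 q [-0.4   0.41  0.53  1.82 -0.24  0.98  0.57]
target 0.562 -0.0437 0.179 20 -> [0.2 0.  1.3] [-0.002  0.    -0.003]
```

play_rows --pt "-1 0 0 2 0 0 0" --pt "-1 0 0 3.5 0 0 0" --pt "-1 0 0 5 0 0 0" --pt "-1 0 0 5 0 0 0"

```text
clock: 18.15
position: [0.562, -0.0438, 0.1755]
ee_rot: [-3.093, -0.54, 0.0]
force: [-0.5, -0.0, 1.2]
width: 0.192
```

play_rows --pt "-1 0 0 1 0 0 0" --pt "-1 0 0 2 0 0 0" --pt "-1 0 0 3 0 0 0" --pt "-1 0 0 3 0 0 0"

```text
clock: 18.55
position: [0.5623, -0.0439, 0.1732]
ee_rot: [-3.093, -0.54, -0.001]
force: [-2.4, 0.3, 9.8]
width: 0.191
```

play_rows --pt "-1 0 0 -5 0 0 0" --pt "-1 0 0 -15 0 0 0" --pt "-1 0 0 -35 0 0 0" --pt "-1 0 0 -55 0 0 0" --pt "-1 0 0 -67 0 0 0" --pt "-1 0 0 -67 0 0 0"

```text
clock: 19.15
position: [0.5633, -0.0442, 0.2419]
ee_rot: [-3.093, -0.54, -0.006]
force: [-0.2, 1.2, -1.2]
width: 0.19
```

```bash
python3 - <<'E'
from h import *
st();go(.4913,.2453,.24,20)
E
```

```text
t 19.15 pos [ 0.5633 -0.0442  0.2419] rot [-3.093 -0.54  -0.006] F [-0.2  1.2 -1.2] w 0.19 q [-0.43  0.34  0.55  1.74 -0.2   1.11  0.54]
target 0.4913 0.2453 0.24 20 -> [  30.3 -296.8    2.3] [-0.001 -0.004 -0.004]
```

play_rows --pt "-1 3 -30 2 0 0 0" --pt "-1 6 -60 2 0 0 0" --pt "-1 10 -95 2 0 0 0" --pt "-1 14 -130 2 0 0 0" --pt "-1 18 -165 2 0 0 0" --pt "-1 21 -200 2 0 0 0" --pt "-1 24 -235 2 0 0 0" --pt "-1 27 -265 2 0 0 0" --pt "-1 30 -287 2 0 -0.004 -0.004" --pt "-1 30.3 -296.8 2 0 -0.004 -0.004"

```text
clock: 20.15
position: [0.49, 0.2478, 0.2391]
ee_rot: [-3.092, -0.552, 0.003]
force: [0.1, 0.3, -1.3]
width: 0.188
```

play_rows --pt "-1 0 -1 40 0 0 0" --pt "-1 0 -1 70 0 0 0" --pt "-1 0 -1 70 0 0 0" --pt "-1 0 -1 70 0 0 0"

```text
clock: 20.55
position: [0.4896, 0.2478, 0.1693]
ee_rot: [3.093, 0.55, -0.004]
force: [0.4, -0.4, 0.4]
width: 0.19
```

```bash
python3 - <<'E'
from h import *
s=st();go(.4913,.2453,.15,20);go(.4913,.2453,.089,20)
o=[]
for n in ["wrist","scene"]:
    p=arm.get_image(n);u,v=proj(p,[[.4913,.2453,.07]])[0].astype(int);print(u,v,proj(p,[s["position"]-[0,0,.0727],[.4913,.2453,.06]]).round(1).tolist())
    h=60 if n=="wrist" else 30
    o.append(cv2.resize(p["img"][max(0,v-h):v+h,u-h:u+h],(400,400)))
cv2.imwrite("pics/r.png",np.hstack(o))
E
```

```text
t 20.55 pos [0.4896 0.2478 0.1693] rot [ 3.093  0.55  -0.004] F [ 0.4 -0.4  0.4] w 0.19 q [-0.88  0.38  0.43  1.86 -0.19  0.94 -0.02]
target 0.4913 0.2453 0.15 20 -> [ 0.8  2.9 19.3] [-0.     0.003  0.003]
target 0.4913 0.2453 0.089 20 -> [ 0.9  2.9 80.3] [-0.     0.003  0.003]
314 206 [[313.1, 212.2], [314.1, 203.8]]
413 199 [[416.1, 193.3], [413.0, 202.2]]
```

View pics/r.png

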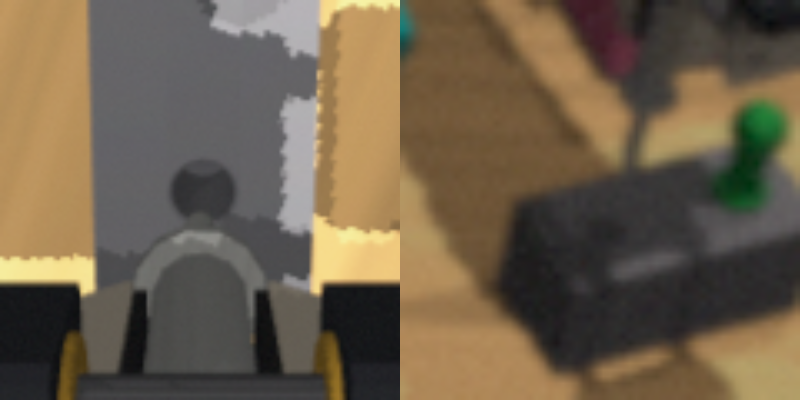

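play_rows --pt "-1 0.9 2.9 10 0 0.003 0.003" --pt "-1 0.9 2.9 20 0 0.003 0.003" --pt "-1 0.9 2.9 22 0 0.003 0.003" --pt "-1 0.9 2.9 24 0 0.003 0.003"

```text
clock: 21.05
position: [0.4923, 0.2461, 0.1463]
ee_rot: [-3.092, -0.545, -0.004]
force: [0.2, 0.3, -0.8]
width: 0.192
```

```bash
python3 - <<'E'
from h import *
s=st();go(.4913,.2453,.089,20)
E
```

```text
t 21.05 pos [0.4923 0.2461 0.1463] rot [-3.092 -0.545 -0.004] F [ 0.2  0.3 -0.8] w 0.192 q [-0.87  0.41  0.42  1.88 -0.21  0.89  0.  ]
target 0.4913 0.2453 0.089 20 -> [-1.4  0.4 57.3] [-0.001 -0.003 -0.   ]
```

play_rows --pt "-1 -1.2 0.4 5 0 -0.003 0" --pt "-1 -1.2 0.4 13 0 -0.003 0" --pt "-1 -1.2 0.4 21 0 -0.003 0" --pt "-1 -1.2 0.4 29 0 -0.003 0" --pt "-1 -1.2 0.4 37 0 -0.003 0" --pt "-1 -1.2 0.4 45 0 -0.003 0" --pt "-1 -1.2 0.4 51 0 -0.003 0" --pt "-1 -1.2 0.4 55 0 -0.003 0" --pt "-1 -1.2 0.4 57 0 -0.003 0" --pt "-1 -1.2 0.4 57.5 0 -0.003 0"

```text
clock: 22.05
position: [0.4915, 0.2454, 0.0887]
ee_rot: [-3.093, -0.545, 0.001]
force: [0.7, -0.3, -0.1]
width: 0.187
```

play_rows --pt "-1 0 0 1 0 0 0" --pt "-1 0 0 1.5 0 0 0" --pt "-1 0 0 1.5 0 0 0"

```text
clock: 22.35
position: [0.4917, 0.2455, 0.0877]
ee_rot: [-3.092, -0.545, -0.0]
force: [-1.7, 0.3, 4.0]
width: 0.19
```

play_rows --pt "-0.4 0 0 0 0 0 0" --pt "0.2 0 0 0 0 0 0" --pt "0.2 0 0 0 0 0 0" --pt "0.2 0 0 0 0 0 0" --pt "0.2 0 0 0 0 0 0" --pt "0.2 0 0 0 0 0 0"

```text
clock: 22.95
position: [0.4917, 0.2455, 0.0877]
ee_rot: [-3.092, -0.545, -0.0]
force: [-0.1, -0.1, -0.6]
width: 0.593
```

play_rows --pt "0.2 0 0 -15 0 0 0" --pt "0.2 0 0 -40 0 0 0" --pt "0.2 0 0 -70 0 0 0" --pt "0.2 0 0 -110 0 0 0" --pt "0.2 0 0 -150 0 0 0" --pt "0.2 0 60 -150 0 0 0" --pt "0.2 0 60 -150 0 0 0" --pt "0.2 0 60 -150 0 0 0"

```text
clock: 23.75
position: [0.5129, 0.1862, 0.2378]
ee_rot: [-3.094, -0.538, -0.001]
force: [0.6, -0.5, 0.9]
width: 0.599
```

```bash
python3 - <<'E'
from h import *
st()
p=arm.get_image("wrist"); W=world(p); im=p["img"]
x,y,z=np.moveaxis(W,-1,0);hr=(abs(x-.48)<.09)&(abs(y-.275)<.1)
P=W[hr&(z>.13)&(z<.14)]; print("punchtop",len(P),(cv2.minEnclosingCircle((P[:,:2]*1000).astype(np.float32))),P.mean(0))
sc=arm.get_image("scene");t=arm.get_image("top")
for n,q in (("s",sc),("t",t)):
    W=world(q);x,y,z=np.moveaxis(W,-1,0);H,S,V=cv2.split(cv2.cvtColor(q["img"],cv2.COLOR_BGR2HSV))
    o=(abs(x-.567)<.13)&(abs(y+.059)<.16)&(H<18)&(S>150)&(z>.02)&(z<.099)
    nl,lab=cv2.connectedComponents(o.astype(np.uint8))
    for i in range(1,nl):
        Q=W[lab==i]
        if len(Q)>8: print(n,len(Q),np.round(np.percentile(Q,[5,50,95],axis=0),3).tolist())
o=np.vstack([np.hstack([cv2.resize(im,(400,300)),cv2.resize(sc["img"][175:255,260:365],(400,300))]),np.hstack([cv2.resize(t["img"][145:235,270:380],(400,300)),cv2.resize(sc["img"][165:225,380:460],(400,300))])])
cv2.imwrite("pics/f.png",o)
E
```

```text
t 23.75 pos [0.5129 0.1862 0.2378] rot [-3.094e+00 -5.380e-01 -1.000e-03] F [ 0.6 -0.5  0.9] w 0.599 q [-0.81  0.31  0.48  1.78 -0.16  1.09  0.07]
punchtop 363 ((491.9157409667969, 245.87371826171875), 8.782488822937012) [0.49183148 0.2459701  0.1345578 ]
s 17 [[0.553, -0.152, 0.084], [0.574, -0.15, 0.086], [0.586, -0.148, 0.088]]
s 26 [[0.554, 0.031, 0.083], [0.575, 0.034, 0.086], [0.589, 0.037, 0.089]]
s 161 [[0.634, -0.077, 0.047], [0.637, -0.058, 0.067], [0.64, -0.041, 0.087]]
t 11 [[0.633, -0.075, 0.085], [0.633, -0.061, 0.088], [0.634, -0.047, 0.091]]
t 22 [[0.551, 0.032, 0.084], [0.568, 0.035, 0.087], [0.582, 0.035, 0.09]]
t 14 [[0.55, -0.152, 0.085], [0.568, -0.151, 0.087], [0.583, -0.149, 0.09]]
t 51 [[0.495, -0.076, 0.047], [0.498, -0.058, 0.085], [0.501, -0.04, 0.09]]
```

View pics/f.png

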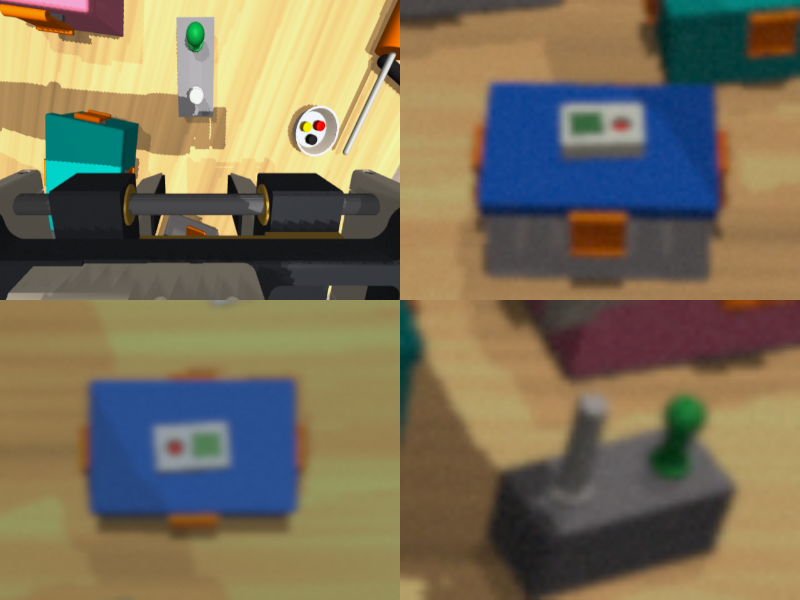

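```bash
python3 -c "
from cell import arm
print(arm.sign_off())"
```

```text
the job is handed in; nothing more can be done
None
```

The job is done and handed in at about 24 s on the clock. All four clips are down, the button was pressed with the punch's tip, and the punch is back upright in its own hole.

- **Box:** I worked on the smaller blue box, the one carrying the white counter. The larger blue, pink and turquoise boxes were left alone.
- **Clips:** each one was pushed down and then inward until it stopped at its shut position with 15–22 N on the wrist. The last images show all four down. Depth on the near and far clips confirms they hang vertical. The left and right ones show only their hinge ends in depth, so for those I rely on the push and the pictures.
- **Button:** the tip went about 10 mm below the well's mouth, to nearly 10 N on the wrist, where 4 N holds the button fully down. I could not read the button's travel directly.
- **Punch:** it seated at the same height it was lifted from. The last check put its top within 1 mm of where it started, upright, with the gripper clear.
- **Checks:** none failed. The box and button positions from different cameras and the contact points differed by 1–2 mm at most in the final estimates, which the fits allowed.

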